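Close the split former and lock its hasp

TASK

One half of the wooden pouch former is fixed to its dark board; the other half stands loose on the bench. Stand the loose half upright on the board and butt its flat end against the flat end of the fixed half, so that the seam is closed and the sides run flush, and then swing the steel hasp fully down over the brass catch to lock the halves together. Leave the hammer, ruler, awl and jar where they lie.

Things in the scene. Friction and masses are not known exactly. Their poses are not given: they have to be found in the camera images.
- base: Dark board, 250 (x) x 120 (y) x 12 mm, fixed to the bench, with the fixed former half. Origin: centre of its underside, below the seam. The fixed half (light wood, 54 mm wide in y, 60 mm tall, top 72 mm above the bench) runs from its flat face at x = 0 back to x = -97 mm: straight for 70 mm, then a half-round end of radius 27 mm. The loose half goes on the empty +x side.
- seam (a point): Point at the lower edge of the fixed half's flat mating face, mid-width, on the board's top (12 mm above the bench). Axes as the board's: x points out of the face towards the empty half, z up.
- loose_half: Loose former half, light wood, 0.26 kg, upright on the bench: a straight part 70 (x) x 54 (y) x 60 mm tall plus a half-round end of radius 27 mm towards +x. Origin: centre of the straight part's underside. Flat face at x = -35 mm, round end out to x = +62 mm. Grip it across its width. On its top at x = -3 mm stands the brass catch, 10 (x) x 16 (y) mm, 16 mm tall.
- loose_face (a point): Point at the lower edge of the loose half's flat mating face, mid-width (35 mm towards -x from its origin, on its underside). Meets the seam point when butted home.
- catch_top (a point): Centre of the top of the brass catch on the loose half, 76 mm above its underside.
- hasp (a joint): Angle of the steel hasp on the fixed half (rad): 0 = flat over the seam and the catch, 1.57 = upright, more = leaning back away from the seam; stop at 2.4. Stiff: it stays where left. A strap 40 mm wide, 4 mm thick, 90 mm long from the hinge line, with a slot 20 mm long and 26 mm wide, 52 to 72 mm from the hinge line, that drops over the catch.
- hasp_hinge (a point): Middle of the hasp's hinge line, on top of the fixed half: 30 mm behind the seam (x = -30 mm on the board), 77 mm above the bench. The line runs along the board's y. The hinge barrel has radius 5 mm.
- hasp_tip (a point): Middle of the hasp's free end, 90 mm from the hinge line.
- hammer: Hammer with wooden handle, 260 mm long, lying. Leave alone.
- ruler: Steel ruler, 300 x 38 x 4 mm, lying flat. Origin: centre of its underside. Leave alone.
- awl: Red-handled awl, 160 mm long, lying. Leave alone.
- jar: Closed amber jar, 60 mm in diameter, 80 mm tall, standing. Origin: centre of its underside. Leave alone.
Not all that is in view belongs to the job. What is shaped like the loose_half but purple or turquoise is not meant.

How it is judged:
On the way, in this order (a step that is already met when the one before it is completed fails the run):
1. the loose half stands on the board, butted flush against the fixed half, with the hasp still open (x of loose_face in the frame of seam between -0.0025 and 0.0025 m and y of loose_face in the frame of seam between -0.004 and 0.004 m and z of loose_face in the frame of seam between -0.003 and 0.003 m and angle between the x axis of loose_half and the x axis of seam, either way round below 0.05 rad and angle between loose_half's own z axis and vertical below 0.05 rad and value of joint hasp above 0.6 rad), for 0.2 s.
2. the hasp is down over the catch (value of joint hasp below 0.08 rad), for 0.2 s.
At the end, for the whole second after the job is handed in: The loose half stands upright on the board at rest, its flat face on the fixed half's (gap under 2.5 mm, sides and height flush within 4 and 3 mm, square within 0.05 rad), and the hasp lies down over the catch (within 0.08 rad of flat) (x of loose_face in the frame of seam between -0.0025 and 0.0025 m and y of loose_face in the frame of seam between -0.004 and 0.004 m and z of loose_face in the frame of seam between -0.003 and 0.003 m and angle between the x axis of loose_half and the x axis of seam, either way round below 0.05 rad and angle between loose_half's own z axis and vertical below 0.05 rad and value of joint hasp below 0.08 rad and linear speed of loose_half below 0.01 m/s and angular speed of loose_half below 0.1 rad/s); the robot touches nothing.
It fails at once if the hammer is moved by more than 30 mm (distance of hammer from where it was at the start of the episode above 0.03 m).
It fails at once if the ruler is moved by more than 30 mm (distance of ruler from where it was at the start of the episode above 0.03 m).
It fails at once if the awl is moved by more than 30 mm (distance of awl from where it was at the start of the episode above 0.03 m).
It fails at once if the jar is moved by more than 30 mm (distance of jar from where it was at the start of the episode above 0.03 m).
It also fails if it takes over 51 s, if anything falls off the work surface, if the arm or the gripper's body presses on something with over 40 N, if the wrist force passes 120 N, or if a joint passes its speed limit or range.

ROBOT

A 6-joint arm with a two-finger parallel gripper is mounted at the origin on the work surface. World frame = base frame: x ahead of the robot, y to its left, z up, the work surface at z = 0. Lengths are in m, angles in rad, forces in N, time in s.
With the tool pointing down it reaches from about 0.225 to 0.875 m from the base axis. Payload 3.4 kg.
Tool frame: the origin (TCP) lies midway between the tips of the shut fingers; the grasp point (between the pads) lies 19 mm behind it (r.pinch_z is the distance from the TCP to the grasp point, in m); z points along the fingers, y is the line along which they close (so a half turn about z gives the same grasp; the last joint's range is limited). The gripper opens to 85 mm and grips with 20 to 120 N. Pads are 22 mm wide; open, the fingers measure 114 mm over their backs; the gripper's body (76 mm by 85 mm) begins 54 mm behind the grasp point. The pads swing forward as they close: fully open they stand 13 mm farther back than shut.
Start: joints at [-1.338, 0.276, 1.505, -0, 1.361, -0.121], TCP at [0.199, -0.539, 0.231] pointing down, gripper open.
Joint ranges: [-2.89, 2.89], [-0.75, 2.08], [0.22, 2.7], [-1.18, 4.32], [0.11, 2.71], [-2.7, 2.7]. Speed limits (rad/s): [2.57, 2.57, 3.14, 3.14, 3.14, 3.14].

INTERFACE

Orientations are given as a unit quaternion [w, x, y, z].
In Python, from plant import sensors, eyes, job, r gives the robot as it stands. The module is installed in compiled form; this text tells all that it offers.
- The arm moves only by the tool servo_tool, never from a script. Its argument "moves" is a list that holds one entry, the list of rows, each a list of 5 numbers: the shift along the tool's x, y, z scaled (see below), then the turn about the tool's z scaled (see below), then the opening, from 0 (shut) to 1 (fully open). A call has 1 to 8 rows; each row is the pose to reach, as a shift and turn from the pose commanded when the call began, along the tool's axes at that moment; what a row does not reach only later rows make up. The controller multiplies each number of a shift by 500 mm and each number of a turn by pi/4 rad. A row lasts 1/8 s, in which the tool goes at most 62.5 mm and 10.7 degrees, less where a joint would pass 70% of its speed; a pose out of reach is approached as far as the arm can. A call with a number of a shift or a turn outside -1 to 1 is refused whole. A call with a gripper value outside its range is refused whole. The fingers move at their own pace and stop on an object; the grip force is fixed at half the most. Time passes only in rows, so rows that repeat a pose let the fingers close. It gives the time, the measured TCP pose, the force, the opening and the grip force at its end, in the units of the state.
- sensors.state(): the state, without advancing time (a new reading comes with each control period).
- eyes.get_image(name): name is "side" or "top" or "wrist"; returns (picture, depth): 480x640x3 uint8, red, green, blue; 480x640 float32, m along the optical axis (not along the pixel's ray), 0 where there is no reading.
- eyes.camera_info(name): a dict with "fx", "fy", "cx", "cy" (pixels), "dist_coeffs" ([k1, k2, p1, p2, k3] as OpenCV has them; the pictures are not rectified), "origin" and "rotation" of the camera in the world. Camera axes: x right, y up, looking along -z (the intrinsics and any distortion apply to the point x, -y, -z); pixel columns grow to the right and rows downward; lengths in m; the calibration is good to about 2 mm. A picture is of the moment at which its call begins: read the wrist's pose just before it. camera_info takes no time and is no camera call; for the wrist camera it gives the pose at the moment of the call.
- job.close_job(): hands the job in; it is judged then, once.
The state is a dict: "clock": time; "joints": joint angles; "dq": joint speeds; "tau": joint torques, N m; "ee_pos": TCP position; "ee_rot": TCP orientation; "ft_force": force on the tool from outside, world axes, zero at the start; "torque": the same for the moment, N m; "grip_width": finger opening in m; "grasp_force": force on a finger pad.
Only numpy, scipy, OpenCV 4.12 (cv2) and the standard library are available. Lean on these libraries where they do the work, as an engineer would, in place of code of your own. Each camera call takes 0.05 s, during which the arm holds its last target. There are 200 camera calls.

## Working session

There is one attempt and no reset: what is moved stays moved. The work goes in short steps, Python scripts to look and compute and a tool call to move; the robot and the scene stay as the last step left them, time stands still between calls to the robot, and variables do not carry over. Pictures are saved under pics/ and viewed, at most 10 in all, crops included, and the job is handed in when it is done.

Besides the shell and the picture viewer there is one more tool, called after ">>>" as a command line: name --argument value ..., lists and objects as JSON in quotes. servo_tool: Moves the arm, as the interface text tells. Its arguments: {"type":"object","properties":{"moves":{"type":"array"}},"required":["moves"]}

```bash
mkdir -p pics; cat > h.py <<'E'
import numpy as np, cv2
from plant import sensors, eyes, job, r
def grab(n):
    ci=eyes.camera_info(n); im,d=eyes.get_image(n); return im,d,ci
def rays(ci,uv):
    K=np.array([[ci['fx'],0,ci['cx']],[0,ci['fy'],ci['cy']],[0,0,1.]])
    p=cv2.undistortPoints(np.array(uv,float).reshape(-1,1,2),K,np.array(ci['dist_coeffs'],float)).reshape(-1,2)
    R=np.array(ci['rotation']).reshape(3,3)
    return np.array(ci['origin']),np.c_[p[:,0],-p[:,1],-np.ones(len(p))]@R.T
def onz(ci,uv,z):
    o,d=rays(ci,uv); return o+d*((z-o[2])/d[:,2])[:,None]
def cloud(ci,dep):
    v,u=np.mgrid[0:480,0:640]; o,d=rays(ci,np.c_[u.ravel(),v.ravel()])
    P=o+d*dep.ravel()[:,None]; P[dep.ravel()<=0]=np.nan
    return P.reshape(480,640,3)
def save(n,im): cv2.imwrite('pics/'+n,im[:,:,::-1])
E
python3 - <<'E'
from h import *
for n in ('top','side'):
    im,d,ci=grab(n); save(n+'0.png',im); np.savez(n+'0.npz',im=im,d=d)
    print(n,ci['origin'],np.round(ci['rotation'],3).tolist(),ci['fx'],(d>0).mean())
s=sensors.state(); print(s['clock'],s['ee_pos'],s['ee_rot'],r.pinch_z)
E
```

```text
top [3.47914918e-01 1.19796288e-03 1.47555400e+00] [-0.695, -0.045, 0.058, 0.715] 471.8384734499486 0.995908203125
side [-0.2035318   0.74320496  0.81217788] [-0.342, -0.172, 0.433, 0.816] 443.91117427390583 0.9958203125
0.1 [ 0.19909165 -0.53893849  0.23052654] [-8.15338908e-04  9.84396208e-01  1.75964312e-01 -4.54767829e-05] 0.0187
```

View pics/top0.png

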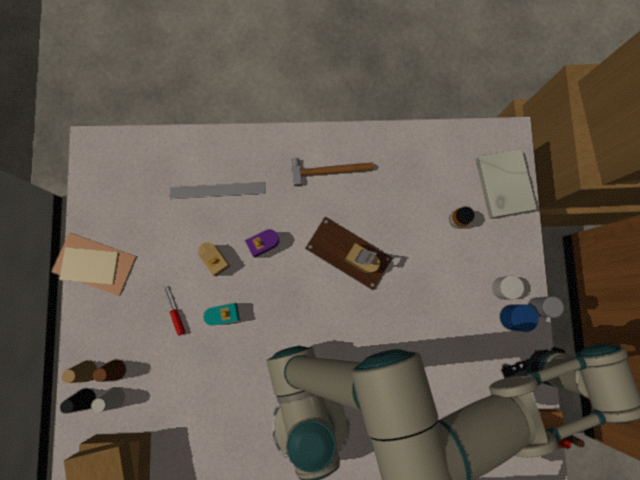

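View pics/side0.png

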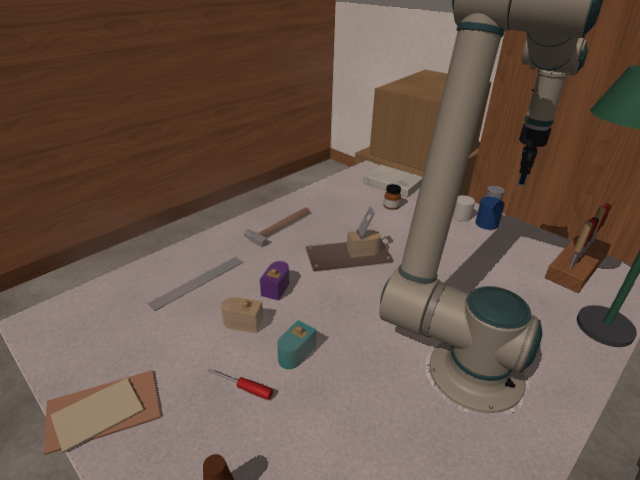

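Top view candidates: wood loose half at (213,258), purple lookalike (262,242), turquoise lookalike (221,314), and the fixed half on its board (366,257). I choose the light wood one at (213,258).

```bash
sed -i "s/R=np.array(ci\['rotation'\]).reshape(3,3)/q=np.array(ci['rotation']); R=Rot.from_quat(np.r_[q[1:],q[0]]).as_matrix()/; 1a from scipy.spatial.transform import Rotation as Rot" h.py
python3 - <<'E'
from h import *
ci=eyes.camera_info('top'); z=np.load('top0.npz'); im,d=z['im'],z['d']; P=cloud(ci,d)
print('table z',np.nanmedian(P[290:310,380:440,2]))
for n,(u0,u1,v0,v1),lo,hi in (('loose',(190,240,235,285),.045,.068),('fixed',(340,395,235,280),.055,.076),('board',(300,400,210,295),.006,.02)):
    S=P[v0:v1,u0:u1]; m=(S[...,2]>lo)&(S[...,2]<hi); pts=S[m]
    (c,wh,a)=cv2.minAreaRect(pts[:,:2].astype(np.float32)*1000); print(n,m.sum(),np.round(c,1),np.round(wh,1),a,np.median(pts[:,2]))
a=cv2.resize(im[230:290,185:285],None,fx=5,fy=5,interpolation=2)
b=cv2.resize(im[215:295,300:410],None,fx=5,fy=5,interpolation=2)
c=np.zeros((400,1050,3),np.uint8); c[:300,:500]=a; c[:,500:]=b
save('crop0.png',cv2.resize(c,(800,305)))
E
```

```text
table z 0.00035034171729320107
loose 566 [505. 286.] [98.6 56.9] 33.26450729370117 0.060067860825808284
fixed 351 [ 485.2 -173.4] [95.5 55.1] 57.09819030761719 0.07169480952239615
board 2493 [ 515.8 -137.8] [313.3 264.8] 88.56672668457031 0.011852133844735047
```

View pics/crop0.png

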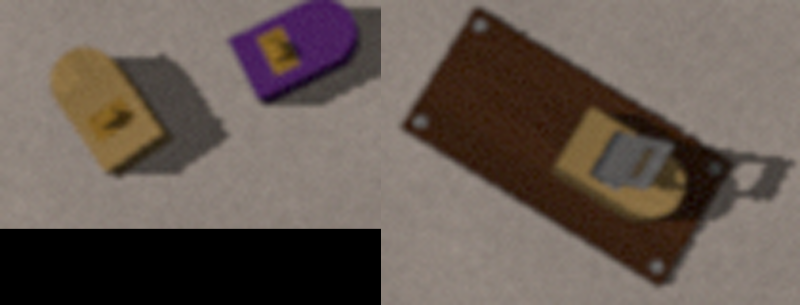

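The crop confirms the plain wood half: round end pointing up-left, flat end down-right, brass catch on top. The board's empty end points up-left and the hasp leans back.

```bash
cat >> h.py <<'E'
def plan(x,y,z,yaw,s=None):
    s=s or sensors.state(); q=s['ee_rot']; R=Rot.from_quat(np.r_[q[1:],q[0]]).as_matrix()
    sh=R.T@(np.array([x,y,z])-s['ee_pos'])/.5; y0=np.degrees(np.arctan2(R[1,0],R[0,0]))
    t=-((yaw-y0+90)%180-90)/45
    print('shift',np.round(sh,4),'turn',round(t,4),'yaw0',round(y0,2),'tilt',np.round(R[2],4),'dist',np.linalg.norm(sh)*.5)
E
python3 -c "
from h import *
plan(.500,.283,.26,33.3)"
```

```text
shift [ 1.1341 -1.3337 -0.0566] turn -0.2896 yaw0 20.27 tilt [ 2.0e-04 -1.6e-03 -1.0e+00] dist 0.8757838798621435
```

>>> servo_tool --moves '[[[0.57,-0.67,-0.056,0,1],[0.57,-0.67,-0.056,0,1],[0.57,-0.67,-0.056,0,1],[0.57,-0.67,-0.056,0,1],[0.57,-0.67,-0.056,0,1],[0.57,-0.67,-0.056,0,1],[0.57,-0.67,-0.056,0,1],[0.57,-0.67,-0.056,0,1]]]'

```text
clock: 1.1
ee_pos: [0.351, -0.1224, 0.2594]
ee_rot: [-0.001, 0.984, 0.18, 0.0]
ft_force: [-0.6, -0.7, 0.7]
grip_width: 0.0857
grasp_force: 0.0
```

>>> servo_tool --moves '[[[0.564,-0.664,0,-0.29,1],[0.564,-0.664,0,-0.29,1],[0.564,-0.664,0,-0.29,1],[0.564,-0.664,0,-0.29,1],[0.564,-0.664,0,-0.29,1],[0.564,-0.664,0,-0.29,1],[0.564,-0.664,0,-0.29,1],[0.564,-0.664,0,-0.29,1]]]'

```text
clock: 2.1
ee_pos: [0.5018, 0.285, 0.2576]
ee_rot: [-0.0, 0.958, 0.288, -0.0]
ft_force: [0.1, -0.4, -0.1]
grip_width: 0.0856
grasp_force: 0.0
```

```bash
python3 - <<'E'
from h import *
s=sensors.state(); print(s['clock'],s['ee_pos'],s['joints'],s['ft_force'])
plan(.500,.283,.26,33.3)
im,d,ci=grab('wrist'); save('w0.png',im); np.savez('w0.npz',im=im,d=d,ci=ci); print(ci)
P=cloud(ci,d); m=(P[...,2]>.052)&(P[...,2]<.068)
n,l,st,c=cv2.connectedComponentsWithStats(m.astype(np.uint8))
for i in range(1,n):
    if st[i,4]>800:
        p=P[l==i][:,:2].astype(np.float32)*1000; print(c[i],st[i],[np.round(t,2) for t in cv2.minAreaRect(p)],np.median(P[l==i][:,2]))
E
```

```text
2.1 [0.50179395 0.28495732 0.25756434] [3.95711352e-01 2.66268383e-01 1.45353314e+00 3.12687934e-04
 1.42262683e+00 1.38205749e+00] [ 0.0888396  -0.40834351 -0.11740182]
shift [-0.0052  0.0013 -0.0049] turn 0.0041 yaw0 33.48 tilt [-8.e-04 -5.e-04 -1.e+00] dist 0.0036030297622607604
{'fx': 399.28569356729827, 'fy': 399.28569356729827, 'cx': 322.7535649624741, 'cy': 236.21244604681928, 'dist_coeffs': array([-0.01228851,  0.        ,  0.        ,  0.        ,  0.        ]), 'origin': array([0.56208237, 0.32434269, 0.39990414]), 'rotation': array([ 0.87172795, -0.12636797,  0.06875819, -0.46839494])}
[324.39799547 199.79987068] [ 293  143   64  111 6186] [array([505.3 , 285.59]), array([97.18, 54.15]), np.float64(33.85)] 0.059898343546739646
[491.20431428 251.66029463] [ 435  216  114   69 5702] [array([549.71, 130.07]), array([54.76, 97.28]), np.float64(25.5)] 0.059764115881553975
[252.33207127 356.8857461 ] [ 205  323  101   74 4490] [array([332.76, 259.36]), array([55.52, 95.94]), np.float64(10.12)] 0.0599214567922087
```

View pics/w0.png

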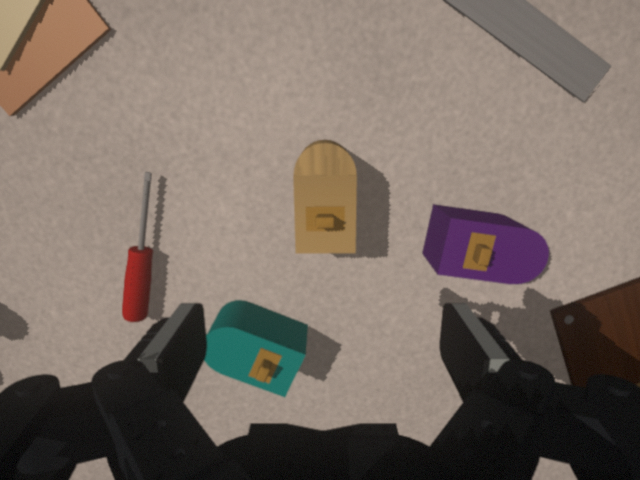

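The wrist view shows the wood half at (324,200), with purple at (491,252) and turquoise at (252,357) clear of the grip. Descending.

```bash
python3 -c "
from h import *
plan(.5007,.2825,.022,33.85)"
```

```text
shift [0.0009 0.     0.4715] turn -0.01 yaw0 33.4 tilt [-2.7e-03  6.0e-04 -1.0e+00] dist 0.2357559695424212
```

>>> servo_tool --moves '[[[0.0,0.0,0.12,-0.01,1],[0.0,0.0,0.24,-0.01,1],[0.0,0.0,0.34,-0.01,1],[0.0,0.0,0.42,-0.01,1],[0.0,0.0,0.47,-0.01,1],[0.0,0.0,0.47,-0.01,1],[0.0,0.0,0.47,-0.01,0],[0.0,0.0,0.47,-0.01,0]]]'

```text
clock: 3.15
ee_pos: [0.5014, 0.2827, 0.0263]
ee_rot: [-0.0, 0.957, 0.29, 0.002]
ft_force: [0.1, -1.6, 1.7]
grip_width: 0.0529
grasp_force: 64.4
```

>>> servo_tool --moves '[[[0,0,0,0,0],[0,0,0,0,0],[0,0,0,0,0],[0,0,0,0,0],[0,0,0,0,0]]]'

```text
clock: 3.78
ee_pos: [0.5013, 0.2828, 0.0262]
ee_rot: [0.0, 0.957, 0.291, 0.002]
ft_force: [0.4, -2.5, 6.0]
grip_width: 0.0536
grasp_force: 65.1
```

>>> servo_tool --moves '[[[0,0,-0.1,0,0],[0,0,-0.2,0,0],[0,0,-0.32,0,0],[0,0,-0.4,0,0],[0,0,-0.4,0,0]]]'

```text
clock: 4.4
ee_pos: [0.5016, 0.2836, 0.2279]
ee_rot: [-0.0, 0.957, 0.291, 0.004]
ft_force: [0.7, 0.6, -4.0]
grip_width: 0.0534
grasp_force: 65.5
```

```bash
python3 - <<'E'
from h import *
s=sensors.state(); print(s['clock'],s['ee_pos'],s['ft_force'],s['grip_width'])
# target approx: seam from top-view rect of fixed half top
ci=eyes.camera_info('top'); z=np.load('top0.npz'); P=cloud(ci,z['d'])
im=z['im'].astype(int)
S=P[205:300,295:405]; c=im[205:300,295:405]
m=(abs(S[...,2]-.012)<.008)&(c.sum(2)<220)
n,l,st,ce=cv2.connectedComponentsWithStats(m.astype(np.uint8)); i=1+st[1:,4].argmax()
print(st[i],[np.round(t,1) for t in cv2.minAreaRect(S[l==i][:,:2].astype(np.float32)*1000)])
plan(.53,-.1,.26,58)
E
```

```text
4.4 [0.50160254 0.28357737 0.22786382] [ 0.66696959  0.55652758 -3.99636421] 0.05337788550318133
[  11   12   87   73 2343] [array([ 511.6, -133.8]), array([250. , 121.7]), np.float64(57.0)]
shift [-0.379   0.6692 -0.0661] turn -0.5379 yaw0 33.79 tilt [ 0.0078  0.0016 -1.    ] dist 0.38596728589721685
```

```bash
python3 -c "
from h import *
plan(.4626,-.209,.30,57)"
```

```text
shift [-0.6116  0.7755 -0.1478] turn -0.5157 yaw0 33.79 tilt [ 0.0078  0.0016 -1.    ] dist 0.4993568743772157
```

>>> servo_tool --moves '[[[-0.08,0.1,-0.08,-0.1,0],[-0.16,0.2,-0.15,-0.2,0],[-0.24,0.3,-0.15,-0.3,0],[-0.32,0.4,-0.15,-0.4,0],[-0.4,0.5,-0.15,-0.516,0],[-0.48,0.6,-0.15,-0.516,0],[-0.55,0.7,-0.15,-0.516,0],[-0.612,0.776,-0.15,-0.516,0]]]'

```text
clock: 5.4
ee_pos: [0.4609, -0.199, 0.2966]
ee_rot: [-0.002, 0.879, 0.477, -0.001]
ft_force: [1.6, 0.9, -2.7]
grip_width: 0.053
grasp_force: 65.6
```

>>> servo_tool --moves '[[[0,0,0,0,0],[0,0,0,0,0]]]'

```text
clock: 5.65
ee_pos: [0.4612, -0.1971, 0.2971]
ee_rot: [-0.002, 0.879, 0.477, -0.001]
ft_force: [-0.5, 0.9, -3.5]
grip_width: 0.0535
grasp_force: 65.7
```

```bash
python3 - <<'E'
from h import *
s=sensors.state(); print(s['clock'],s['ee_pos'],s['ft_force'],s['grip_width'])
im,d,ci=grab('wrist'); save('w1.png',im); np.savez('w1.npz',im=im,d=d,ci=ci)
P=cloud(ci,d)
print('table',np.nanmedian(P[20:60,20:60,2]))
plan(.53,-.1,.26,57)
E
```

```text
5.65 [ 0.46121549 -0.19709348  0.29707792] [-0.45105068  0.94731007 -3.51467447] 0.053490204359074534
table 0.00012441785239231118
shift [0.2364 0.0101 0.0753] turn 0.0003 yaw0 57.01 tilt [ 6.0e-04 -3.8e-03 -1.0e+00] dist 0.12416101356049315
```

View pics/w1.png

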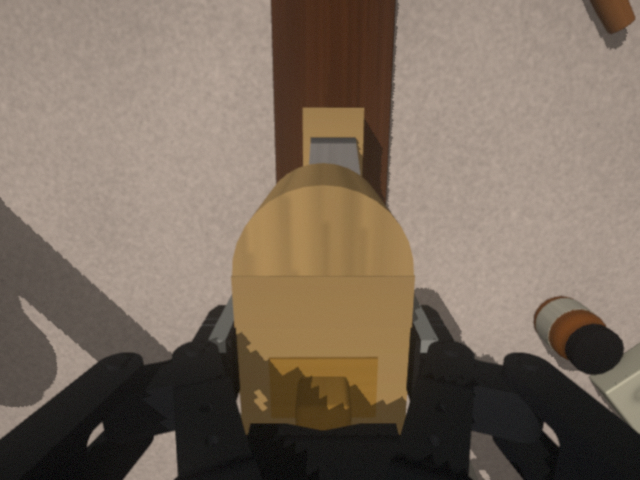

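The view shows the held half (rounded part around (325,270)), the fixed half's flat end edge at row ~108, columns 303–364, and the hasp at (333,155).

```bash
cat > meas.py <<'E'
from h import *
import sys
def linefit(p): 
    vx,vy,x,y=cv2.fitLine(p.astype(np.float32),cv2.DIST_HUBER,0,.001,.001).ravel(); return np.array([vx,vy]),np.array([x,y])
z=np.load('w1.npz',allow_pickle=True); ci=z['ci'].item(); d=z['d']; im=z['im']; P=cloud(ci,d)
yaw=np.radians(57.0); ex=np.array([np.cos(yaw),np.sin(yaw)]); ey=np.array([-ex[1],ex[0]]); O=np.array([.5116,-.1338])
XY=P[...,:2]-O; B=np.dstack([XY@ex,XY@ey,P[...,2]])*1000
m=(abs(B[...,2]-72)<4)&(abs(B[...,0])<60)&(abs(B[...,1])<50)
# pixel-edge approach: rows/cols of the mask, cast on z=72
cols=range(308,360); top=[(u,np.where(m[:,u])[0].min()-.5) for u in cols]
def bf(uv,zz): q=onz(ci,uv,zz)[:,:2]-O; return np.c_[q@ex,q@ey]*1000
t=bf(top,.072); v,p=linefit(t); print('front edge x at y~0: med',np.median(t[:,0]),'angle',np.degrees(np.arctan2(v[1],v[0])), len(t))
rows=range(112,132)
L=bf([(np.where(m[r_])[0].min()-.5,r_) for r_ in rows],.072); R=bf([(np.where(m[r_])[0].max()+.5,r_) for r_ in rows],.072)
print('sides y',np.median(L[:,1]),np.median(R[:,1]))
mb=(abs(B[...,2]-12)<5); 
for nm,f in (('L',lambda r_:np.where(mb[r_,200:320])[0].min()+200-.5),('R',lambda r_:np.where(mb[r_,350:450])[0].max()+350+.5)):
    q=bf([(f(r_),r_) for r_ in range(5,130)],.012); v,p=linefit(q); print('board',nm,'y',np.median(q[:,1]),'ang',np.degrees(np.arctan(v[1]/v[0])))
# hasp
h=(B[...,2]>85)&(B[...,2]<200)&(abs(B[...,1])<22)&(B[...,0]>-130)&(B[...,0]<0); h[165:]=0
q=B[h]; 
if len(q): print('hasp',len(q),q.min(0),q.max(0),np.polyfit(q[:,2],q[:,0],1))
# held, in tool frame
s=sensors.state(); tcp=np.array(s['ee_pos']); H=B.copy(); tb=np.array([(tcp[:2]-O)@ex,(tcp[:2]-O)@ey])*1000
zt=np.nanmedian(B[290:340,260:390,2]); print('held top z',zt,'rel tcp',zt-tcp[2]*1000,'tcp board',tb)
g=np.dstack([B[290:345:5,250:400:5,i] for i in range(3)]).reshape(-1,3); A=np.c_[g[:,:2],np.ones(len(g))]; k=np.linalg.lstsq(A,g[:,2],rcond=None)[0]; print('slope',k[:2])
mh=abs(B[...,2]-zt)<5
rows=range(282,305)
L=bf([(np.where(mh[r_])[0].min()-.5,r_) for r_ in rows],zt/1000)-tb; R=bf([(np.where(mh[r_])[0].max()+.5,r_) for r_ in rows],zt/1000)-tb
print('held y',np.median(L[:,1]),np.median(R[:,1]),'ang',[np.degrees(np.arctan(np.polyfit(e[:,0],e[:,1],1)[0])) for e in (L,R)])
tip=min((np.where(mh[:,u])[0].min()-.5,u) for u in range(300,350)); print('tip x rel tcp',bf([(tip[1],tip[0])],zt/1000)-tb)
E
python3 meas.py
```

```text
front edge x at y~0: med 0.4731913808986759 angle 89.93703 52
sides y 27.072502171356977 -26.853170166773403
board L y 60.10883055012695 ang -0.15909567
board R y -59.560180916167006 ang -0.28763533
hasp 918 [-43.84261368 -19.46006254  85.21660433] [-30.02900675  20.43215022 119.00085355] [-0.39877334  3.25378321]
held top z 330.6878645994791 rel tcp 33.07315278021372 tcp board [-79.85656585   7.87038366]
 ** On entry to DLASCL parameter number  4 had an illegal value
 ** On entry to DLASCL parameter number  4 had an illegal valueTraceback (most recent call last):
  File "meas.py", line 26, in <module>
    g=np.dstack([B[290:345:5,250:400:5,i] for i in range(3)]).reshape(-1,3); A=np.c_[g[:,:2],np.ones(len(g))]; k=np.linalg.lstsq(A,g[:,2],rcond=None)[0]; print('slope',k[:2])
                                                                                                                 ~~~~~~~~~~~~~~~^^^^^^^^^^^^^^^^^^^^^
    x, resids, rank, s = _umath_linalg.lstsq(a, b, rcond,
                         ~~~~~~~~~~~~~~~~~~~^^^^^^^^^^^^^
                                             signature=signature)
                                             ^^^^^^^^^^^^^^^^^^^^
    raise LinAlgError("SVD did not converge in Linear Least Squares")
numpy.linalg.LinAlgError: SVD did not converge in Linear Least Squares
```

```bash
sed -i 's/reshape(-1,3); A=/reshape(-1,3); g=g[~np.isnan(g).any(1)]; A=/' meas.py; python3 meas.py | tail -4
```

```text
held top z 330.6878645994791 rel tcp 33.07315278021372 tcp board [-79.85656585   7.87038366]
slope [-0.00315638  0.00494652]
held y 26.85132570707458 -27.185014534359027 ang [np.float64(0.39077783204964583), np.float64(0.4176063957838298)]
tip x rel tcp [[54.22698062  1.9882319 ]]
```

```bash
cat >> h.py <<'E'
yaw=np.radians(56.8); ex=np.array([np.cos(yaw),np.sin(yaw)]); ey=np.array([-ex[1],ex[0]]); O=np.array([.5116,-.1338])+.0005*np.array([.545,.839])
def bplan(x,y,z,dyaw=0):
    s=sensors.state(); p=s['ee_pos']-np.r_[O,0]; print('t',s['clock'],'board',np.round([p[:2]@ex*1e3,p[:2]@ey*1e3,p[2]*1e3],2),'F',np.round([s['ft_force'][:2]@ex,s['ft_force'][:2]@ey,s['ft_force'][2]],1),s['grip_width'])
    w=O+(x*ex+y*ey)/1e3; plan(*w,z/1e3,56.8+dyaw,s)
E
python3 -c "
from h import *
bplan(58,.3,297,-.4)"
```

```text
t 5.7 board [-80.38   7.59 297.61] F [ 0.4  0.9 -4.4] 0.052825779464168166
shift [0.2767 0.0156 0.0013] turn 0.0136 yaw0 57.01 tilt [ 6.0e-04 -3.8e-03 -1.0e+00] dist 0.13857702788423681
```

>>> servo_tool --moves '[[[0.1,0.006,0,0.014,0],[0.2,0.012,0,0.014,0],[0.277,0.0156,0,0.014,0],[0.277,0.0156,0.1,0.014,0],[0.277,0.0156,0.2,0.014,0],[0.277,0.0156,0.3,0.014,0],[0.277,0.0156,0.4,0.014,0],[0.277,0.0156,0.4,0.014,0]]]'

```text
clock: 6.7
ee_pos: [0.5402, -0.0829, 0.0955]
ee_rot: [-0.004, 0.881, 0.473, -0.004]
ft_force: [-0.6, 0.4, -3.1]
grip_width: 0.0533
grasp_force: 65.8
```

>>> servo_tool --moves '[[[0,0,0,0,0],[0,0,0,0,0]]]'

```text
clock: 6.95
ee_pos: [0.5462, -0.0859, 0.1019]
ee_rot: [0.002, 0.881, 0.473, 0.002]
ft_force: [0.5, 0.1, -3.7]
grip_width: 0.0532
grasp_force: 65.8
```

```bash
python3 -c "
from h import *
bplan(55,.3,45,-.4)"
```

```text
t 6.95 board [ 58.52  -2.78 101.87] F [ 0.4 -0.3 -3.7] 0.053164020699303705
shift [-0.0073 -0.0067  0.1137] turn 0.0001 yaw0 56.4 tilt [ 0.0015  0.005  -1.    ] dist 0.057063941621130064
```

>>> servo_tool --moves '[[[0,0,0.03,0,0],[0,0,0.06,0,0],[0,0,0.09,0,0],[0,0,0.11,0,0],[0,0,0.11,0,0],[0,0,0.11,0,0],[0,0,0.11,0,0]]]'

```text
clock: 7.82
ee_pos: [0.5448, -0.086, 0.0448]
ee_rot: [0.0, 0.881, 0.472, 0.0]
ft_force: [-0.5, 0.4, -3.4]
grip_width: 0.053
grasp_force: 66.0
```

```bash
python3 -c "
from h import *
bplan(50,.3,41,-.4)"
```

```text
t 7.825 board [57.66 -1.58 44.81] F [ 0.   0.6 -3.4] 0.05295103440579492
shift [-0.0153 -0.0037  0.0076] turn -0.0009 yaw0 56.36 tilt [ 3.0e-04  1.2e-03 -1.0e+00] dist 0.008757045696341966
```

>>> servo_tool --moves '[[[-0.005,-0.004,0.003,0,0],[-0.01,-0.004,0.006,0,0],[-0.016,-0.004,0.009,0,0],[-0.021,-0.004,0.009,0,0],[-0.021,-0.004,0.009,0,0],[-0.021,-0.004,0.009,0,0]]]'

```text
clock: 8.57
ee_pos: [0.5369, -0.0935, 0.0398]
ee_rot: [0.0, 0.881, 0.472, 0.0]
ft_force: [0.1, -0.1, -2.5]
grip_width: 0.0532
grasp_force: 66.0
```

```bash
python3 -c "
from h import *
bplan(43.3,.3,39.5,-.4)"
```

```text
t 8.575 board [47.03  0.9  39.84] F [-0.1 -0.2 -2.5] 0.053223340528662115
shift [-0.0075  0.0013  0.0007] turn -0.0011 yaw0 56.35 tilt [ 0.e+00  2.e-04 -1.e+00] dist 0.0037957943904877805
```

Free so far. Advance in small steps until contact.

>>> servo_tool --moves '[[[-0.003,0.001,0,0,0],[-0.006,0.001,0,0,0],[-0.006,0.001,0,0,0],[-0.006,0.001,0,0,0]]]'

```text
clock: 9.07
ee_pos: [0.5355, -0.0962, 0.0398]
ee_rot: [0.0, 0.881, 0.472, 0.0]
ft_force: [0.9, -0.6, -3.9]
grip_width: 0.053
grasp_force: 66.0
```

>>> servo_tool --moves '[[[-0.002,0,0,0,0],[-0.002,0,0,0,0]]]'

```text
clock: 9.32
ee_pos: [0.535, -0.0971, 0.0398]
ee_rot: [0.0, 0.881, 0.472, 0.0]
ft_force: [0.1, 0.4, -3.7]
grip_width: 0.0532
grasp_force: 66.1
```

>>> servo_tool --moves '[[[-0.002,0,0,0,0],[-0.002,0,0,0,0]]]'

```text
clock: 9.57
ee_pos: [0.535, -0.0972, 0.0399]
ee_rot: [-0.0, 0.882, 0.472, 0.001]
ft_force: [1.7, 4.5, -2.0]
grip_width: 0.0533
grasp_force: 66.1
```

```bash
python3 -c "
from h import *
bplan(43.3,.3,38.5,-.4)"
```

```text
t 9.575 board [42.94  0.51 39.94] F [ 4.7  1.1 -2. ] 0.053291784332700626
shift [0.0007 0.0004 0.0029] turn -0.0015 yaw0 56.33 tilt [ 1.7e-03  3.0e-04 -1.0e+00] dist 0.00149532742305035
```

>>> servo_tool --moves '[[[0,0,0.002,0,0],[0,0,0.002,0,0]]]'

```text
clock: 9.82
ee_pos: [0.5351, -0.0973, 0.0391]
ee_rot: [0.0, 0.882, 0.472, 0.001]
ft_force: [1.6, 4.7, -0.8]
grip_width: 0.0533
grasp_force: 66.3
```

>>> servo_tool --moves '[[[-0.001,0,0.002,0,0],[-0.001,0,0.002,0,0]]]'

```text
clock: 10.07
ee_pos: [0.5354, -0.0974, 0.0384]
ee_rot: [0.0, 0.882, 0.472, 0.001]
ft_force: [2.8, 6.4, -0.5]
grip_width: 0.0532
grasp_force: 66.5
```

```bash
python3 -c "
from h import *
bplan(43.3,.3,38.5,-.4)"
```

```text
t 10.075 board [4.295e+01 3.000e-02 3.838e+01] F [ 6.9  1.2 -0.5] 0.05322697732144996
shift [ 0.0007 -0.0005 -0.0002] turn -0.0016 yaw0 56.33 tilt [ 0.0025  0.0015 -1.    ] dist 0.0004578473605359653
```

>>> servo_tool --moves '[[[-0.001,0,0.002,0,0],[-0.001,0,0.002,0,0]]]'

```text
clock: 10.32
ee_pos: [0.5354, -0.0975, 0.0382]
ee_rot: [0.0, 0.882, 0.472, 0.002]
ft_force: [1.8, 6.8, 3.9]
grip_width: 0.0533
grasp_force: 67.0
```

>>> servo_tool --moves '[[[0,0,0.002,0,0],[0,0,0.002,0,0]]]'

```text
clock: 10.58
ee_pos: [0.5354, -0.0975, 0.0382]
ee_rot: [0.0, 0.882, 0.472, 0.002]
ft_force: [0.5, 7.8, 11.4]
grip_width: 0.0529
grasp_force: 67.8
```

```bash
python3 -c "
from h import *
bplan(43.3,.3,38.5,-.4)"
```

```text
t 10.575 board [42.96 -0.05 38.16] F [ 6.8  3.9 11.4] 0.05291386688943104
shift [ 0.0007 -0.0007 -0.0007] turn -0.0016 yaw0 56.33 tilt [ 0.0034  0.0022 -1.    ] dist 0.0005952326596837278
```

>>> servo_tool --moves '[[[0.001,0,-0.003,0,0],[0.001,0,-0.003,0,0],[0.001,0,-0.003,0,1],[0.001,0,-0.003,0,1],[0.001,0,-0.003,0,1],[0.001,0,-0.003,0,1],[0.001,0,-0.003,0,1]]]'

```text
clock: 11.45
ee_pos: [0.5341, -0.0985, 0.0373]
ee_rot: [0.0, 0.881, 0.472, -0.0]
ft_force: [0.4, 0.3, -0.8]
grip_width: 0.0855
grasp_force: 0.0
```

>>> servo_tool --moves '[[[0,0,-0.02,0,1],[0,0,-0.07,0,1],[0,0,-0.15,0,1],[0,0,-0.27,0,1],[0,0,-0.39,0,1],[0,0,-0.5,0,1],[-0.1,0,-0.5,0,1],[-0.2,0,-0.5,0,1]]]'

```text
clock: 12.45
ee_pos: [0.4785, -0.1822, 0.2891]
ee_rot: [0.001, 0.881, 0.473, 0.001]
ft_force: [0.2, -0.2, -0.2]
grip_width: 0.0853
grasp_force: 0.0
```

>>> servo_tool --moves '[[[-0.1,0,0,0,1],[-0.1,0,0,0,1],[-0.1,0,0,0,1]]]'

```text
clock: 12.82
ee_pos: [0.4512, -0.2229, 0.2878]
ee_rot: [0.0, 0.882, 0.472, 0.001]
ft_force: [0.4, 1.2, -0.3]
grip_width: 0.0853
grasp_force: 0.0
```

```bash
python3 - <<'E'
from h import *
bplan(-110,0,160)
im,d,ci=grab('wrist'); save('w2.png',im); np.savez('w2.npz',im=im,d=d,ci=ci)
E
```

```text
t 12.825 board [-108.1    1.8  287.8] F [ 1.2  0.3 -0.3] 0.08530356051155868
shift [-0.004   0.0035  0.2556] turn -0.0106 yaw0 56.32 tilt [ 9.e-04  7.e-04 -1.e+00] dist 0.12782294341800116
```

View pics/w2.png

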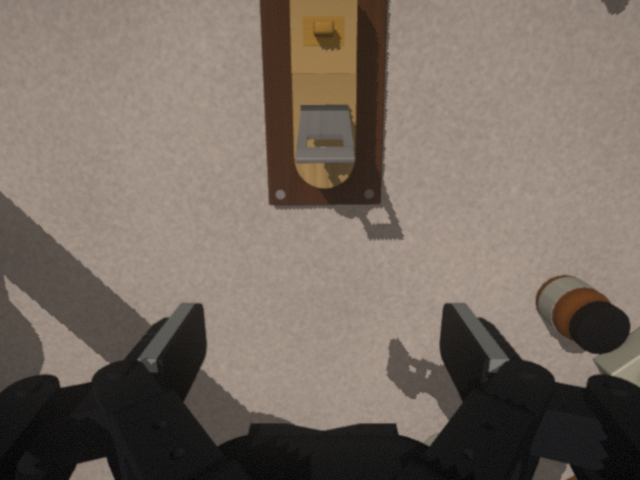

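The seam is closed at row ~73, sides flush at columns 291 and 357; the hasp leans back with its tip at row ~160.

```bash
python3 - <<'E'
from h import *
z=np.load('w2.npz',allow_pickle=True); ci=z['ci'].item(); P=cloud(ci,z['d']); XY=P[...,:2]-O; B=np.dstack([XY@ex,XY@ey,P[...,2]])*1000
def bf(uv,zz): q=onz(ci,uv,zz)[:,:2]-O; return np.c_[q@ex,q@ey]*1000
m=abs(B[...,2]-72)<6
for nm,a,b in (('loose',5,68),('fixed',78,100)):
    L=bf([(np.where(m[r,270:380])[0].min()+269.5,r) for r in range(a,b)],.072);R=bf([(np.where(m[r,270:380])[0].max()+270.5,r) for r in range(a,b)],.072)
    print(nm,'y',L[:,1].mean(),R[:,1].mean(),'slope',[np.polyfit(e[:,0],e[:,1],1)[0] for e in (L,R)],'z',np.nanmedian(B[a:b,295:300,2]),np.nanmedian(B[a:b,346:352,2]))
g=z['im'][60:90,296:352].astype(int).sum(2).mean(1); print(np.round(g))
c=np.array([B[r,325] for r in range(108,165,6)]); print(np.round(c,1).tolist())
h=(B[...,2]>85)&(abs(B[...,1])<24)&(B[...,0]<-20)&(B[...,0]>-90); h[165:]=0; q=B[h]; print(q.min(0),q.max(0),np.polyfit(q[:,2],q[:,0],1))
cm=(B[...,2]>82)&(B[...,0]>10)&(abs(B[...,1])<20); print('catch',np.median(B[cm],0),cm.sum())
E
```

```text
loose y 27.524306319238757 -26.54287672020803 slope [np.float64(-0.005232039493821766), np.float64(-0.010739067774579543)] z 71.76508629653614 71.65376813018753
fixed y 27.4451032464944 -26.621643534718032 slope [np.float64(-0.02960878008141141), np.float64(0.01423052349058009)] z 71.90967581412039 71.94014470035589
[355. 354. 355. 355. 355. 355. 355. 354. 355. 356. 356. 356. 346. 321.
 324. 328. 329. 330. 330. 331. 332. 332. 332. 332. 333. 334. 335. 336.
 335. 336.]
[[-27.9, -0.7, 80.5], [-32.8, -0.6, 88.8], [-37.5, -0.5, 101.7], [-41.9, -0.5, 112.6], [-46.0, -0.4, 124.7], [-50.3, -0.3, 124.4], [-57.8, -0.6, 71.9], [-57.2, -0.2, 149.7], [-60.6, -0.1, 158.0], [-64.3, -0.1, 160.4]]
[-64.64145689 -19.76166738  85.12819752] [-31.03995662  20.27152474 162.57945553] [-0.41037441  3.86863857]
catch [31.80199026  0.49035989 87.24508564] 286
```

Butt joint is good (catch at x=31.8 mm, heights flush). Hasp angle ≈1.96 rad. Now shut the fingers, drop behind the hasp and sweep it.

>>> servo_tool --moves '[[[0,0.003,0,-0.01,0],[0,0.003,0.06,-0.01,0],[0,0.003,0.14,-0.01,0],[0,0.003,0.22,-0.01,0],[0,0.003,0.28,-0.01,0],[0,0.003,0.316,-0.01,0],[0,0.003,0.316,-0.01,0],[0,0.003,0.316,-0.01,0]]]'

```text
clock: 13.88
ee_pos: [0.4532, -0.224, 0.13]
ee_rot: [0.001, 0.879, 0.476, 0.0]
ft_force: [0.3, -0.1, 0.5]
grip_width: -0.0002
grasp_force: 0.0
```

>>> servo_tool --moves '[[[0,0,0,0,0],[0,0,0,0,0]]]'

```text
clock: 14.12
ee_pos: [0.4527, -0.2243, 0.1301]
ee_rot: [0.001, 0.88, 0.476, 0.0]
ft_force: [0.3, 0.7, -0.1]
grip_width: -0.0001
grasp_force: 0.0
```

```bash
python3 -c "
from h import *
bplan(19,0.3,130)"
```

```text
t 14.125 board [-108.43   -0.26  130.08] F [ 0.8  0.1 -0.1] -0.000113954077693085
shift [ 2.549e-01 -1.000e-03  1.000e-04] turn 0.0005 yaw0 56.82 tilt [-1.0e-04  1.6e-03 -1.0e+00] dist 0.12743584492036367
```

>>> servo_tool --moves '[[[0.02,0,0,0,0],[0.04,0,0,0,0],[0.06,0,0,0,0],[0.08,0,0,0,0],[0.1,0,0,0,0],[0.12,0,0,0,0]]]'

```text
clock: 14.88
ee_pos: [0.4855, -0.1733, 0.1293]
ee_rot: [0.0, 0.88, 0.476, -0.0]
ft_force: [-0.6, -0.5, 0.5]
grip_width: 0.0001
grasp_force: 0.5
```

>>> servo_tool --moves '[[[0.02,0,0,0,0],[0.04,0,0,0,0],[0.06,0,0,0,0],[0.08,0,0,0,0],[0.1,0,0,0,0],[0.12,0,0,0,0],[0.135,0,0,0,0],[0.135,0,0,0,0]]]'

```text
clock: 15.88
ee_pos: [0.5228, -0.1166, 0.1295]
ee_rot: [0.0, 0.879, 0.476, 0.001]
ft_force: [-0.2, -0.7, -0.4]
grip_width: -0.0002
grasp_force: 0.0
```

```bash
python3 -c "
from h import *
bplan(30,0.3,117)"
```

```text
t 15.875 board [1.9990e+01 2.0000e-02 1.2953e+02] F [-0.7 -0.2 -0.4] -0.0001994926145788803
shift [ 0.02   -0.0006  0.0251] turn 0.0011 yaw0 56.85 tilt [ 9.e-04  8.e-04 -1.e+00] dist 0.01604346535785548
```

```bash
python3 - <<'E'
from h import *
im,d,ci=grab('side'); save('s1.png',cv2.resize(im[170:290,290:430],None,fx=5,fy=5,interpolation=2))
E
```

```text
(no output)
```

View pics/s1.png

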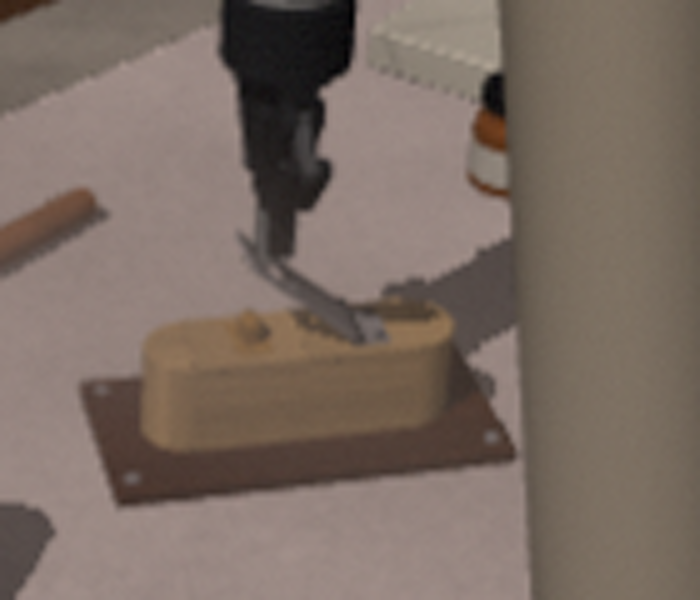

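The hasp (crop (310,285)) has swung forward to ~40° under the fingertips at (275,250). Continue along the arc and down.

>>> servo_tool --moves '[[[0.01,0,0.012,0,0],[0.02,0,0.025,0,0],[0.04,0,0.043,0,0],[0.056,0,0.059,0,0],[0.066,0,0.07,0,0],[0.066,0,0.08,0,0],[0.066,0,0.09,0,0],[0.066,0,0.095,0,0]]]'

```text
clock: 16.92
ee_pos: [0.54, -0.0898, 0.0815]
ee_rot: [-0.0, 0.88, 0.476, -0.0]
ft_force: [-0.3, 0.4, 0.9]
grip_width: -0.0004
grasp_force: 0.2
```

>>> servo_tool --moves '[[[0,0,0.004,0,0],[0,0,0.004,0,0]]]'

```text
clock: 17.18
ee_pos: [0.54, -0.0899, 0.0797]
ee_rot: [0.0, 0.88, 0.476, -0.0]
ft_force: [0.0, -0.0, -0.4]
grip_width: 0.0002
grasp_force: 0.0
```

```bash
python3 -c "
from h import *
bplan(53,0.3,79)"
```

```text
t 17.175 board [51.79  0.25 79.71] F [-0.  -0.  -0.4] 0.00020299487280945125
shift [ 0.0024 -0.0001  0.0014] turn 0.0001 yaw0 56.8 tilt [-3.e-04 -0.e+00 -1.e+00] dist 0.0014075771727358331
```

Step down until firm contact.

>>> servo_tool --moves '[[[0,0,0.002,0,0],[0,0,0.002,0,0]]]'

```text
clock: 17.42
ee_pos: [0.5402, -0.0899, 0.079]
ee_rot: [0.0, 0.88, 0.476, 0.0]
ft_force: [0.2, -0.3, 1.7]
grip_width: 0.0001
grasp_force: 0.8
```

>>> servo_tool --moves '[[[0,0,0.002,0,0],[0,0,0.002,0,0]]]'

```text
clock: 17.68
ee_pos: [0.5402, -0.0899, 0.0788]
ee_rot: [0.0, 0.88, 0.476, 0.0]
ft_force: [-2.0, -0.8, 7.0]
grip_width: 0.0004
grasp_force: 3.6
```

>>> servo_tool --moves '[[[0,0,0.002,0,0],[0,0,0.002,0,0]]]'

```text
clock: 17.92
ee_pos: [0.5403, -0.09, 0.0787]
ee_rot: [0.001, 0.88, 0.476, 0.0]
ft_force: [-3.5, 0.0, 12.5]
grip_width: 0.0002
grasp_force: 6.2
```

Firm stop at 78.8 mm, which is flat (79 expected). Lift off and check from the back.

>>> servo_tool --moves '[[[0,0,-0.01,0,0],[0,0,-0.05,0,0],[0,0,-0.15,0,0],[0,0,-0.27,0,0],[-0.1,0,-0.36,0,0],[-0.2,0,-0.4,0,0],[-0.28,0,-0.4,0,0],[-0.28,0,-0.4,0,0]]]'

```text
clock: 18.92
ee_pos: [0.4623, -0.2088, 0.2771]
ee_rot: [0.0, 0.881, 0.474, -0.0]
ft_force: [-0.8, -0.1, 0.1]
grip_width: -0.0004
grasp_force: 0.0
```

>>> servo_tool --moves '[[[0,0,0,0,0],[0,0,0,0,0],[0,0,0,0,0]]]'

```text
clock: 19.3
ee_pos: [0.464, -0.206, 0.2765]
ee_rot: [-0.0, 0.879, 0.476, -0.0]
ft_force: [0.3, -0.2, 0.0]
grip_width: -0.0002
grasp_force: 0.0
```

```bash
python3 - <<'E'
from h import *
bplan(0,0,0)
im,d,ci=grab('wrist'); save('w3.png',im); P=cloud(ci,d); XY=P[...,:2]-O; B=np.dstack([XY@ex,XY@ey,P[...,2]])*1000
h=(abs(B[...,1])<19)&(abs(B[...,1])>14)&(B[...,0]>-20)&(B[...,0]<55); q=B[h]; print('strap',len(q),np.polyfit(q[:,0],q[:,2],1),np.median(q[:,2]))
cm=(B[...,2]>84)&(B[...,0]>10)&(abs(B[...,1])<20); print('catch',np.median(B[cm],0),cm.sum())
def bf(uv,zz): q=onz(ci,uv,zz)[:,:2]-O; return np.c_[q@ex,q@ey]*1000
m=(abs(B[...,2]-72)<4)&(abs(B[...,1])<40)
for a,b in ((-25,-3),(3,32)):
    y=[];x=[]
    for r_ in range(480):
        c=np.where(m[r_]&(B[r_,:,0]>a)&(B[r_,:,0]<b))[0]
        if len(c)>5: e=bf([(c.min()-.5,r_),(c.max()+.5,r_)],.072); y.append(e[:,1]); x.append(e[0,0])
    y=np.array(y); print(a,len(y),np.median(y,0), np.polyfit(x,y.mean(1),1)[0])
E
```

```text
t 19.3 board [-87.03   0.32 276.46] F [ 0.  -0.3  0. ] -0.00022144762962316336
shift [0.174  0.0013 0.553 ] turn 0.0022 yaw0 56.9 tilt [ 2.e-04 -6.e-04 -1.e+00] dist 0.2898378856596992
strap 1270 [-4.49148363e-03  7.88407572e+01] 78.75927491380821
catch [32.04023212  0.60326812 87.43382233] 300
-25 28 [ 27.52847356 -26.56276019] 0.015119340628844812
3 39 [ 27.68588827 -26.50870263] 0.007485714623105057
```

View pics/w3.png

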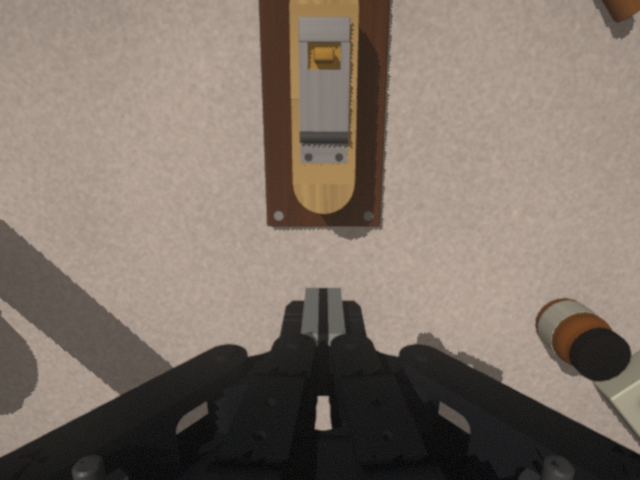

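The hasp lies flat (slope −0.004) with the catch through its slot at (325,53), and the seam is closed and flush. Handing in.

```bash
python3 -c "
from h import *
print(job.close_job())"
```

```text
the job is handed in; nothing more can be done
None
```

The job is handed in: the loose half is butted flush on the board and the hasp is flat over the catch, finished at about 19 s. The hand-in call returned no verdict.

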